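# Leave a bottle cap a quarter turn short of tight and hold it for taping

## Task

Get the bottle in the aluminium stand ready for sterilising: screw its black ribbed cap clockwise all the way down until it stops, then back it off a quarter turn so that it can vent. Finish with the gripper still closed on the sides of the cap, holding it still at that angle so that I can tape it; do not let go, and leave the tape roll, spirit lamp and rubber stopper where they are.

Things in the scene. Friction and masses are not known exactly. Their poses are not given: they have to be found in the camera images.
- cap: Black round screw cap with vertical ribs, 44 mm across, 26 mm high; origin at its centre (on the axis, half height), z up. Already started on the bottle's neck; it cannot come off and only moves by turning. A raised grey bar, 18 x 2 mm, on its top runs from centre to rim along its +x. Sides free for 40 mm around. Fully down, the origin is 110 mm above the table and 20 mm above the top of the bottle's shoulder.
- cap_turn (a joint): Turn of the cap in rad: 0 = fully down (hard stop), growing counter-clockwise seen from above (loosening) up to 12.57. Starts between 3.2 and 6.4. Clockwise from above tightens. Pitch 5 mm a turn: it sinks 0.8 mm per rad. Turning takes about 0.06 N m of thread friction, and the cap stays at the angle where it is left.
- bottle_stand: Square clear glass bottle, 56 mm wide, seated in a heavy aluminium stand (round foot 90 mm across, with four low walls 34 mm high that keep the bottle from turning), fixed on a dark rubber mat 3 mm thick. Origin at the centre of the foot's underside, z up; the cap's axis passes through it.
- tape_roll: Roll of brown packing tape lying flat, 96 mm across, 48 mm high, loose bystander; origin at the centre of its underside.
- spirit_lamp: Round glass spirit lamp, 73 mm across, 72 mm high, loose bystander; origin at the centre of its underside.
- stopper: Black rubber stopper, 26 mm across and 26 mm high, loose bystander; origin at the centre of its underside.

How it is judged:
By the outcome, as a careful person would: the job done as asked, in the order asked, and still so for the second after the job is handed in, while the arm keeps its last pose, push and grip.
It also fails if it takes over 67 s, if anything falls off the work surface, if the arm or the gripper's body presses on something with over 40 N, if the wrist force passes 120 N, or if a joint passes its speed limit or range.

## Robot

A 6-joint arm with a two-finger parallel gripper is mounted at the origin on a cart in front of the work surface, level with it; the furniture and walls round the work are solid. World frame = base frame: x ahead of the robot, y to its left, z up, the work surface at z = 0. Lengths are in m, angles in rad, forces in N, time in s.
With the tool pointing down it reaches from about 0.375 to 0.9 m from the base axis. Payload 3.1 kg.
Tool frame: the origin (TCP) lies at the very end of the fingers, on their centre line; the grasp point (between the pads) lies 19 mm behind it (manip.hold_point_z is the distance from the TCP to the grasp point, in m); y points along the fingers, z is the direction in which the jaws open and shut, and the axes are right-handed (so a half turn about y gives the same grasp; the last joint's range is limited). The gripper opens to 85 mm and grips with 20 to 120 N. Pads are 22 mm wide; open, the fingers measure 114 mm over their backs; the gripper's body (76 mm by 85 mm) begins 54 mm behind the grasp point. The pads swing forward as they close: fully open they stand 13 mm farther back than shut.
Start: joints at [1.139, 0.527, 1.433, -0, 1.181, -0.178], TCP at [0.156, 0.605, 0.231] pointing down, gripper open.
Joint ranges: [-3.08, 3.08], [-0.75, 2.2], [0.22, 2.44], [-1.43, 4.57], [0, 2.65], [-2.85, 2.85]. Speed limits (rad/s): [2.79, 2.79, 3.14, 3.14, 3.14, 3.14].

## Interface

Orientations are given as a unit quaternion [x, y, z, w].
In Python, from station import manip, eyes, workorder gives the robot as it stands. The module is installed in compiled form; this text tells all that it offers.
- The arm moves only by the shell command python3 -m jog 'ROWS' [OPENING] [FORCE]. ROWS is JSON, a list of rows, each a list of 2 entries, a list of its own where there are three numbers: the shift along the tool's x, y, z in cm, then the turn about the tool's y in rad. A call has 1 to 20 rows; each row is the pose to reach, as a shift and turn from the pose commanded when the call began, along the tool's axes at that moment; what a row does not reach only later rows make up. A row lasts 1/12 s, in which the tool goes at most 41.7 mm and 7.16 degrees, less where a joint would pass 70% of its speed; a pose out of reach is approached as far as the arm can. A call with a gripper value outside its range is refused whole. OPENING is the finger opening in cm, from 0 to 8.54, set as the call begins (- or left out, the last holds). The fingers move at their own pace and stop on an object; FORCE is the grip in N (left out, the last holds). Time passes only in rows, so rows that repeat a pose let the fingers close. It gives the time, the measured TCP pose, the force and the opening at its end, in the units of the state.
- manip.sense(): the state, without advancing time (a new reading comes with each control period).
- eyes.snapshot(name): name is "side" or "top"; returns a dict with "frame" (420x560x3 uint8, red, green, blue), "vfov" (degrees; the focal length in pixels is half the picture's height over the tangent of half this angle, whatever the lens; pixels are square), "cx", "cy" (the principal point, pixels), "k1" (the pictures are not rectified: a ray, as slopes to the right and down, at radius r is drawn at 1 + k1 r^2 times it, then the intrinsics apply), "rvec" (rotation vector, rad) and "tvec" (3), from world to camera coordinates, as OpenCV has them. Camera axes: x right, y down, z forward; pixel columns grow to the right and rows downward; lengths in m; the calibration is good to about 2 mm. A picture is of the moment at which its call begins. There is no depth.
- workorder.sign_off(): hands the job in, once; it reports no verdict.
The state is a dict: "t": time; "q": joint angles; "qd": joint speeds; "tau": joint torques, N m; "tcp_pos": TCP position; "tool_rot": TCP orientation; "force": force on the tool from outside, world axes, zero at the start; "ft_torque": the same for the moment, N m; "finger_gap": opening from 0.0 (shut) to 1.0 (fully open).
Only numpy, scipy, OpenCV 4.12 (cv2) and the standard library are available. Lean on these libraries where they do the work, as an engineer would, in place of code of your own. Each camera call takes 0.05 s, during which the arm holds its last target. There are 200 camera calls.

## Working session

There is one attempt and no reset: what is moved stays moved. The work goes in short steps, Python scripts to look and compute and a shell command to move; the robot and the scene stay as the last step left them, time stands still between calls to the robot, and variables do not carry over. Pictures are saved under pics/ and viewed, about 8 in all and at most 12, crops included, and the job is handed in when it is done.

```bash
mkdir -p pics; python3 - <<'E'
from station import manip, eyes
import cv2
s=manip.sense();print(s, manip.hold_point_z)
for n in("side","top"):
    d=eyes.snapshot(n);cv2.imwrite(f"pics/{n}0.png",d["frame"][:,:,::-1]);print({k:v for k,v in d.items() if k!="frame"})
E
```

```text
{'t': 0.0, 'q': array([ 1.13948912e+00,  5.28469971e-01,  1.43391395e+00,  3.53160147e-06,
        1.18138537e+00, -1.78480076e-01]), 'qd': array([-7.85372149e-04, -7.73583063e-05,  1.23095528e-03, -3.67304830e-04,
       -1.03029553e-03, -1.70636858e-03]), 'tau': array([-9.55523101e-04, -4.42352664e+01, -1.78018409e+01, -2.94875217e-04,
        8.58764484e-03,  5.00284401e-06]), 'tcp_pos': array([0.15599224, 0.60447844, 0.23032757]), 'tool_rot': array([ 0.70219762, -0.08938254,  0.08891831, -0.70073019]), 'force': array([-0.16300412,  0.40263069, -0.46138357]), 'ft_torque': array([0.02188575, 0.01021865, 0.04406327]), 'finger_gap': 0.9987330344613871} 0.0187
{'vfov': 46.214288977297244, 'cx': 279.1384287477004, 'cy': 210.73502377291257, 'k1': 0.015077607778529354, 'rvec': array([ 2.22284983, -0.37291798,  0.16464661]), 'tvec': array([-0.53400151, -0.02241831,  1.08066099])}
{'vfov': 53.3063247071914, 'cx': 282.6178508879674, 'cy': 203.62741677971735, 'k1': -0.09501071190999286, 'rvec': array([ 2.22103507, -2.19822492,  0.07703589]), 'tvec': array([-0.38336814,  0.4540528 ,  0.96463323])}
```

View pics/side0.png

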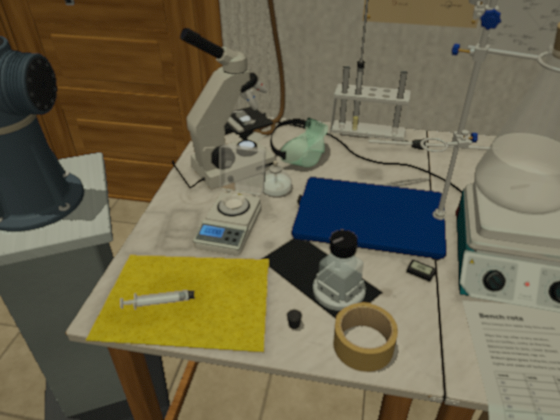

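View pics/top0.png

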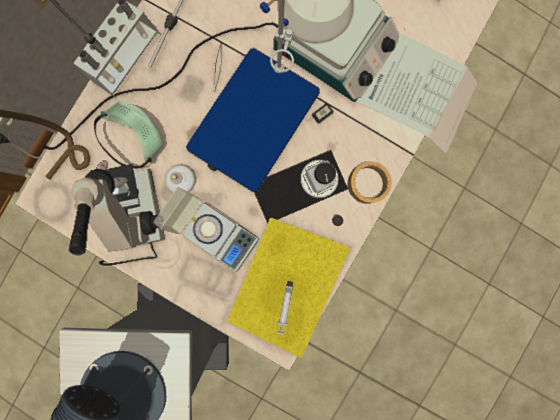

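```bash
cat > h.py <<'E'
import numpy as np, cv2
from station import manip, eyes
from scipy.spatial.transform import Rotation as R
def cam(d):
    f=d["frame"].shape[0]/2/np.tan(np.radians(d["vfov"]/2))
    K=np.array([[f,0,d["cx"]],[0,f,d["cy"]],[0,0,1.]]);return K,np.array([d["k1"],0,0,0.]),d["rvec"],d["tvec"]
def ray(d,uv):
    K,D,r,t=cam(d);p=cv2.undistortPoints(np.array([[uv]],float),K,D)[0,0]
    Rm=cv2.Rodrigues(r)[0];return -Rm.T@t, Rm.T@np.array([*p,1.])
def plane(d,uv,z):
    c,v=ray(d,uv);return c+v*(z-c[2])/v[2]
def proj(d,P):
    K,D,r,t=cam(d);return cv2.projectPoints(np.array(P,float).reshape(-1,3),r,t,K,D)[0][:,0]
def tool():
    s=manip.sense();m=R.from_quat(s["tool_rot"]).as_matrix();return s,m
def crop(d,u,v,w,h,k,name):
    cv2.imwrite(f"pics/{name}.png",cv2.resize(d["frame"][v:v+h,u:u+w,::-1],None,fx=k,fy=k,interpolation=cv2.INTER_CUBIC))
E
python3 - <<'E'
from h import *
a=eyes.snapshot("top");b=eyes.snapshot("side")
print(plane(a,(322,175),.127),plane(b,(343,239),.127), plane(a,(370,182),.048),plane(a,(337,220),.026),plane(a,(180,178),.05))
s,m=tool();print(m, proj(a,s["tcp_pos"]),proj(b,s["tcp_pos"]),s["tcp_pos"])
A=cv2.resize(a["frame"][140:215,285:360],(560,560),interpolation=cv2.INTER_CUBIC)
B=b["frame"][225:310,305:375]
cv2.imwrite("pics/c1.png",A[:,:,::-1])
crop(b,305,225,70,85,6,"c2")
E
```

```text
[ 0.51353025 -0.45766559  0.127     ] [ 0.51524717 -0.46367505  0.127     ] [ 0.50820703 -0.57751247  0.048     ] [ 0.42079227 -0.5050946   0.026     ] [ 0.51193999 -0.14482177  0.05      ]
[[ 9.68215707e-01 -6.28331389e-04  2.50115872e-01]
 [-2.50116497e-01 -1.28604394e-03  9.68214896e-01]
 [-2.86699809e-04 -9.99998976e-01 -1.40232399e-03]] [[-176.13607092  335.05576584]] [[76.17961417  4.57801715]] [0.15608661 0.60473017 0.23066469]
```

View pics/c1.png

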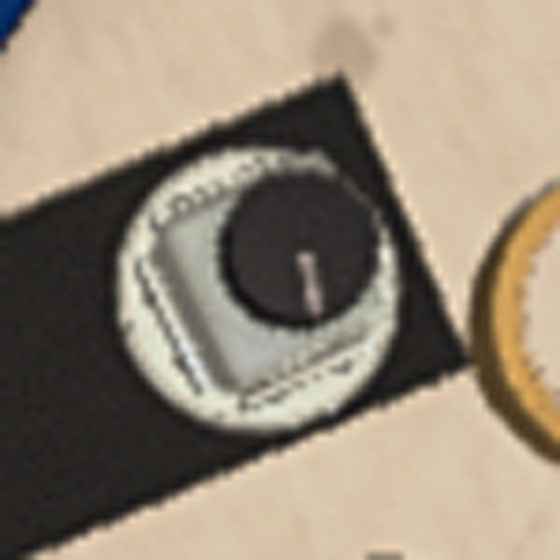

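```bash
cat >> h.py <<'E'
def tri(a,ua,b,ub):
    c1,v1=ray(a,ua);c2,v2=ray(b,ub);s=np.linalg.lstsq(np.c_[v1,-v2],c2-c1,rcond=None)[0]
    p,q=c1+s[0]*v1,c2+s[1]*v2;return (p+q)/2,np.linalg.norm(p-q)
E
python3 - <<'E'
from h import *
a=eyes.snapshot("top");b=eyes.snapshot("side")
c=plane(a,(325.4,173.1),.127);e=plane(a,(327.05,181.9),.127);print(c,e,np.arctan2(*(e-c)[1::-1]), plane(a,(319.55,178.8),.012))
print("scope",tri(a,(78,245),b,(188,36)),tri(a,(85,190),b,(236,58)))
E
```

```text
[ 0.51761771 -0.46478067  0.127     ] [ 0.49920761 -0.46831065  0.127     ] -2.9521503539917857 [ 0.51779085 -0.4654347   0.012     ]
scope (array([ 0.37214938, -0.04307567,  0.32844089]), np.float64(0.002718180497799946)) (array([ 0.46604444, -0.02394574,  0.26602318]), np.float64(0.0012803516696752778))
```

View pics/c2.png

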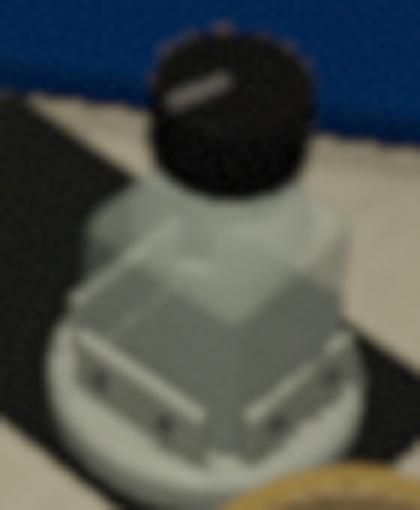

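```bash
python3 - <<'E'
from h import *
a=eyes.snapshot("top");b=eyes.snapshot("side")
for z in(0,.2,.4,.6):
    print(z,plane(a,(80,155),z),plane(a,(40,120),z),plane(a,(5,112),z),'|',plane(b,(268,130),z),plane(b,(278,70),z),plane(b,(272,5),z))
print(plane(a,(110,50),.1))
s,m=tool()
P=[(.156,.605,.45),(.4,.45,.45),(.56,.2,.45),(.60,-.05,.45),(.58,-.3,.45),(.5177,-.465,.45),(.5177,-.465,.2)]
for p in P: print(p,np.round(m.T@(np.array(p)-s["tcp_pos"])*100,1))
E
```

```text
0 [0.57124203 0.11302227 0.        ] [0.65818801 0.22018823 0.        ] [0.67964793 0.31497928 0.        ] | [0.57433232 0.12257012 0.        ] [0.72551542 0.48683597 0.        ] [0.92573016 1.16177509 0.        ]
0.2 [0.53935223 0.01866051 0.2       ] [0.60879239 0.10424953 0.2       ] [0.62593155 0.17995523 0.2       ] | [ 0.47118376 -0.21542558  0.2       ] [0.57619678 0.03759648 0.2       ] [0.71526759 0.50641474 0.2       ]
0.4 [ 0.50746243 -0.07570125  0.4       ] [ 0.55939677 -0.01168916  0.4       ] [0.57221516 0.04493118 0.4       ] | [ 0.3680352  -0.55342127  0.4       ] [ 0.42687815 -0.41164301  0.4       ] [ 0.50480502 -0.14894561  0.4       ]
0.6 [ 0.47557263 -0.17006301  0.6       ] [ 0.51000116 -0.12762786  0.6       ] [ 0.51849877 -0.09009287  0.6       ] | [ 0.26488664 -0.89141697  0.6       ] [ 0.27755952 -0.86088251  0.6       ] [ 0.29434245 -0.80430596  0.6       ]
[0.79160287 0.01033036 0.1       ]
(0.156, 0.605, 0.45) [ -0.  -21.9  -0. ]
(0.4, 0.45, 0.45) [ 27.5 -21.9  -8.9]
(0.56, 0.2, 0.45) [ 49.2 -21.9 -29.1]
(0.6, -0.05, 0.45) [ 59.3 -21.9 -52.3]
(0.58, -0.3, 0.45) [ 63.7 -21.9 -77. ]
(0.5177, -0.465, 0.45) [ 61.8 -21.9 -94.6]
(0.5177, -0.465, 0.2) [ 61.8   3.1 -94.6]
```

```bash
python3 - <<'E'
from h import *
a=eyes.snapshot("top");b=eyes.snapshot("side")
A=cv2.resize(a["frame"][90:215,0:130],(390,375));B=cv2.resize(b["frame"][0:180,200:320],(390,585))
im=np.zeros((600,790,3),np.uint8);im[:375,:390]=A;im[:585,400:]=B
cv2.imwrite("pics/m1.png",im[:,:,::-1])
for uv in((80,155),(60,125),(40,120),(5,112)):
    print(uv,[(z,np.round(plane(a,uv,z)[:2],2).tolist(),np.round(proj(b,plane(a,uv,z))[0]).tolist()) for z in(0,.05,.1,.15,.2,.3,.4)])
E
```

```text
(80, 155) [(0, [0.57, 0.11], [268.0, 132.0]), (0.05, [0.56, 0.09], [267.0, 120.0]), (0.1, [0.56, 0.07], [267.0, 106.0]), (0.15, [0.55, 0.04], [266.0, 91.0]), (0.2, [0.54, 0.02], [265.0, 76.0]), (0.3, [0.52, -0.03], [263.0, 39.0]), (0.4, [0.51, -0.08], [261.0, -7.0])]
(60, 125) [(0, [0.65, 0.17], [287.0, 118.0]), (0.05, [0.63, 0.14], [287.0, 106.0]), (0.1, [0.62, 0.11], [286.0, 94.0]), (0.15, [0.61, 0.09], [285.0, 80.0]), (0.2, [0.6, 0.06], [284.0, 65.0]), (0.3, [0.58, 0.01], [281.0, 30.0]), (0.4, [0.55, -0.04], [278.0, -14.0])]
(40, 120) [(0, [0.66, 0.22], [286.0, 109.0]), (0.05, [0.65, 0.19], [285.0, 98.0]), (0.1, [0.63, 0.16], [284.0, 85.0]), (0.15, [0.62, 0.13], [283.0, 72.0]), (0.2, [0.61, 0.1], [282.0, 57.0]), (0.3, [0.58, 0.05], [280.0, 24.0]), (0.4, [0.56, -0.01], [277.0, -18.0])]
(5, 112) [(0, [0.68, 0.31], [282.0, 94.0]), (0.05, [0.67, 0.28], [281.0, 83.0]), (0.1, [0.65, 0.25], [280.0, 72.0]), (0.15, [0.64, 0.21], [280.0, 59.0]), (0.2, [0.63, 0.18], [279.0, 46.0]), (0.3, [0.6, 0.11], [276.0, 14.0]), (0.4, [0.57, 0.04], [274.0, -26.0])]
```

View pics/m1.png

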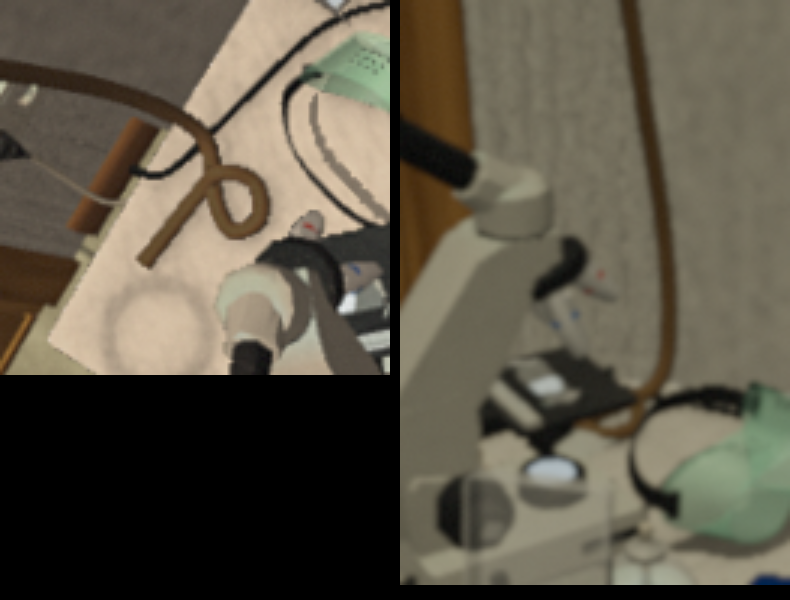

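```bash
python3 -m jog '[[[0,-24,0],0],[[0,-24,0],0],[[0,-24,0],0],[[0,-24,0],0],[[0,-24,0],0],[[0,-24,0],0],[[5.5,-24,-19.7],0],[[5.5,-24,-19.7],0],[[5.5,-24,-19.7],0],[[5.5,-24,-19.7],0],[[5.5,-24,-19.7],0],[[25,-24,-27.1],0],[[25,-24,-27.1],0],[[25,-24,-27.1],0],[[25,-24,-27.1],0],[[25,-24,-27.1],0],[[25,-24,-27.1],0]]'; python3 -c "
from h import *
s,m=tool();print(s['q'],s['tcp_pos'],s['force']);print(m)"
```

```text
t: 1.92
tcp_pos: [0.3362, 0.2762, 0.4711]
tool_rot: [0.702, -0.091, 0.094, -0.7]
force: [-0.5, 0.4, -0.0]
finger_gap: 0.997
[ 0.43244387  0.03985844  1.47990414 -0.00377178  1.61988242 -0.87652661] [0.33621091 0.27621213 0.47106545] [-0.48752554  0.39920769 -0.04862917]
[[ 0.96586357  0.00334684  0.25902966]
 [-0.25902181 -0.00260435  0.96586796]
 [ 0.00390721 -0.99999101 -0.00164854]]
```

```bash
python3 -m jog '[[[13.2,0,-15.2],0],[[13.2,0,-15.2],0],[[13.2,0,-15.2],0],[[13.2,0,-15.2],0],[[13.2,0,-15.2],0],[[18.2,0,-34.5],0],[[18.2,0,-34.5],0],[[18.2,0,-34.5],0],[[18.2,0,-34.5],0],[[18.2,0,-34.5],0],[[16.3,0,-51.5],0],[[16.3,0,-51.5],0],[[16.3,0,-51.5],0],[[16.3,0,-51.5],0],[[28.6,0,-62.8],-0.1],[[28.6,0,-62.8],-0.2],[[28.6,0,-62.8],-0.3],[[36.8,0,-67.5],-0.4],[[36.8,0,-67.5],-0.5],[[36.8,0,-67.5],-0.62]]' && python3 -m jog '[[[0,5,0],0],[[0,9,0],0],[[0,13,0],0],[[0,17,0],0],[[0,21,0],0],[[0,25,0],0],[[0,28,0],0],[[0,28,0],0],[[0,28,0],0]]'; python3 - <<'E'
from h import *
s,m=tool();print(s['q'],s['tcp_pos'],s['force']);print(m)
print(np.round(m.T@(np.array([.5177,-.465,.12])-s["tcp_pos"])*100,2))
a=eyes.snapshot("top");b=eyes.snapshot("side")
A=cv2.resize(a["frame"][130:230,270:370],(390,390));B=cv2.resize(b["frame"][150:300,295:395],(390,585))
im=np.zeros((600,790,3),np.uint8);im[:390,:390]=A;im[:585,400:]=B
cv2.imwrite("pics/m2.png",im[:,:,::-1])
E
```

```text
t: 3.58
tcp_pos: [0.5105, -0.4564, 0.4712]
tool_rot: [-0.695, -0.131, 0.131, 0.695]
force: [0.8, -0.3, 0.8]
finger_gap: 1.0
t: 4.33
tcp_pos: [0.509, -0.4543, 0.1897]
tool_rot: [-0.694, -0.129, 0.13, 0.697]
force: [0.5, -0.4, 0.3]
finger_gap: 1.004
[-8.92122650e-01  6.51060416e-01  1.31312071e+00  9.66442468e-05
  1.18172458e+00 -2.83046342e+00] [ 0.50897628 -0.45425504  0.18969252] [ 0.47293468 -0.40455971  0.28956627]
[[ 0.93322411 -0.00263795 -0.35928512]
 [ 0.35929268  0.00341343  0.93321869]
 [-0.00123539 -0.99999069  0.00413329]]
[ 0.44  6.96 -1.34]
```

View pics/m2.png

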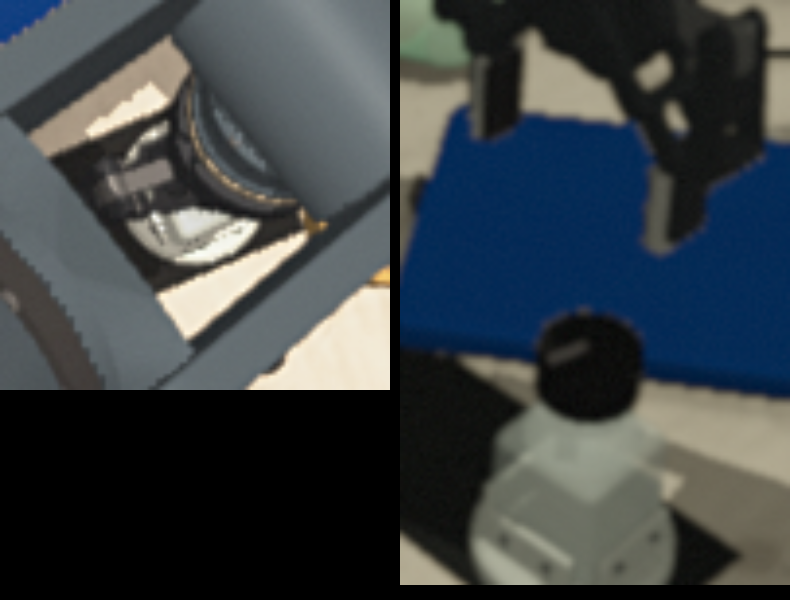

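```bash
python3 -m jog '[[[0.4,1,-1.3],0.08],[[0.4,1,-1.3],0.08],[[0.4,3,-1.3],0.08],[[0.4,5,-1.3],0.08],[[0.4,7,-1.3],0.08],[[0.4,9,-1.3],0.08],[[0.4,9.3,-1.3],0.08],[[0.4,9.3,-1.3],0.08],[[0.4,9.3,-1.3],0.08]]'; python3 - <<'E'
from h import *
s,m=tool();print(s['q'],s['tcp_pos'],s['force'])
print(np.round(m.T@(np.array([.5177,-.465,.097])-s["tcp_pos"])*100,2))
a=eyes.snapshot("top");b=eyes.snapshot("side")
crop(b,300,190,90,100,6,"s3")
E
```

```text
t: 5.18
tcp_pos: [0.5186, -0.4671, 0.1005]
tool_rot: [0.701, 0.102, -0.101, -0.699]
force: [-0.2, -0.4, 0.8]
finger_gap: 0.993
[-8.92959280e-01  7.71401022e-01  1.33675509e+00 -4.29609276e-06
  1.03000095e+00 -2.75172223e+00] [ 0.51855698 -0.46709718  0.10054088] [-0.16537127 -0.4239711   0.83602517]
[-0.02  0.35  0.23]
```

View pics/s3.png

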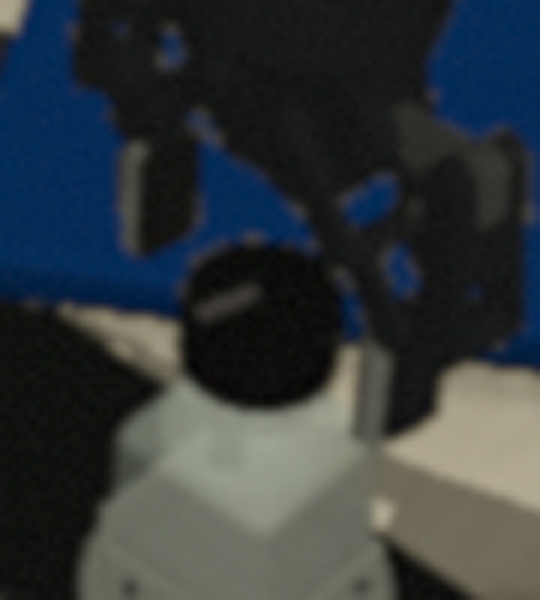

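```bash
python3 -m jog '[[[0,0.1,0.2],0],[[0,0.1,0.2],0],[[0,0.1,0.2],0],[[0,0.1,0.2],0],[[0,0.1,0.2],0],[[0,0.1,0.2],0],[[0,0.1,0.2],0],[[0,0.1,0.2],0],[[0,0.1,0.2],0],[[0,0.1,0.2],0],[[0,0.1,0.2],0],[[0,0.1,0.2],0]]' 0 25; python3 - <<'E'
from h import *
s,m=tool();print(s['q'],s['tcp_pos'],s['force'],s['ft_torque'],s['finger_gap']*8.54, m.T@s['force'])
print(np.round(m.T@(np.array([.5177,-.465,.097])-s["tcp_pos"])*100,2))
a=eyes.snapshot("top");b=eyes.snapshot("side")
crop(b,300,190,90,100,6,"s4")
E
```

```text
t: 6.28
tcp_pos: [0.5168, -0.4629, 0.0981]
tool_rot: [-0.699, -0.101, 0.101, 0.701]
force: [-2.6, 2.7, 5.2]
finger_gap: 0.508
[-8.91412652e-01  7.71629422e-01  1.34493123e+00  8.99388726e-04
  1.02751648e+00 -2.74987188e+00] [ 0.51683171 -0.46289941  0.09811984] [-2.57084718  2.73894272  5.15039195] [ 0.68002075  0.2239759  -0.02729463] 4.334192806847965 [-1.69092757 -5.141283    3.36831897]
[ 0.02  0.11 -0.23]
```

View pics/s4.png

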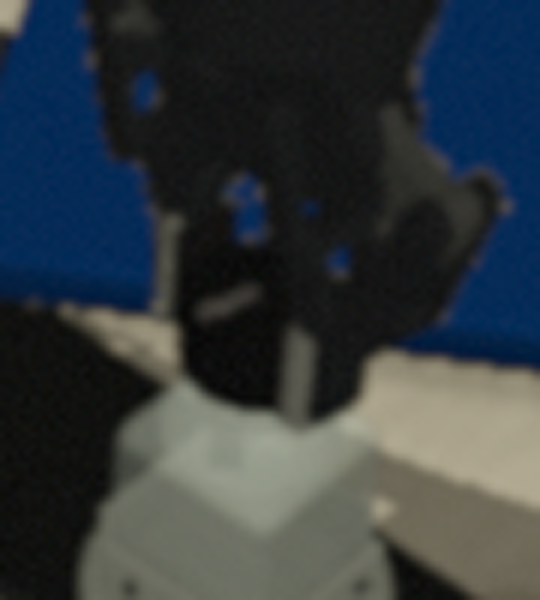

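```bash
cat > st.py <<'E'
from h import *
s,m=tool();r=np.round
print('t',r(s['t'],2),'q6',r(s['q'][5],3),'pos',r(s['tcp_pos'],4),'Ftool',r(m.T@s['force'],1),'Ttool',r(m.T@s['ft_torque'],3),'gap',r(s['finger_gap']*85.4,2),'yaw',r(np.arctan2(m[1,0],m[0,0]),3),'tau6',r(s['tau'][5],3))
E
python3 -m jog '[[[-0.1,0,0.2],0],[[-0.1,0,0.2],0],[[-0.1,0.01,0.2],0.1],[[-0.1,0.02,0.2],0.2],[[-0.1,0.02,0.2],0.3],[[-0.1,0.03,0.2],0.4],[[-0.1,0.04,0.2],0.5],[[-0.1,0.05,0.2],0.6],[[-0.1,0.06,0.2],0.7],[[-0.1,0.06,0.2],0.8]]' - 40 >/dev/null; python3 st.py
python3 - <<'E'
from h import *
b=eyes.snapshot("side");crop(b,300,190,90,100,6,"s5")
E
```

```text
t 7.22 q6 -1.946 pos [ 0.517  -0.4617  0.0976] Ftool [ 1.1 -4.4  5.2] Ttool [ 0.844 -0.024 -0.096] gap 43.29 yaw -0.518 tau6 -0.703
```

View pics/s5.png

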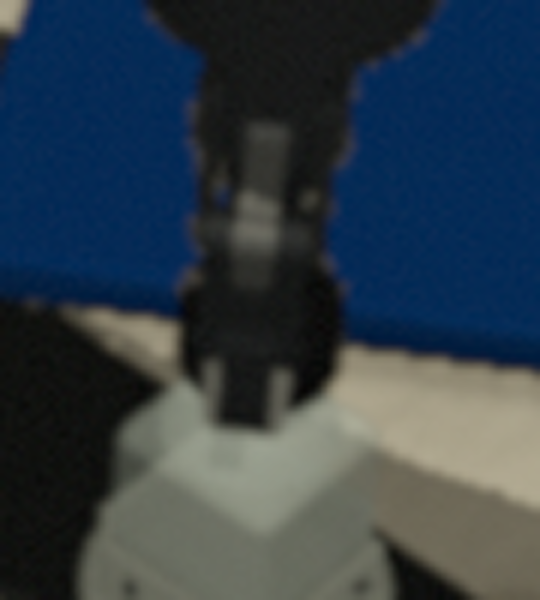

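```bash
python3 -m jog '[[[0,0.01,0],0.1],[[0,0.02,0],0.2],[[0,0.02,0],0.3],[[0,0.03,0],0.4],[[0,0.04,0],0.5],[[0,0.05,0],0.6],[[0,0.06,0],0.7],[[0,0.06,0],0.8],[[0,0.07,0],0.9],[[0,0.08,0],1.0],[[0,0.09,0],1.1],[[0,0.1,0],1.2],[[0,0.1,0],1.3],[[0,0.11,0],1.4],[[0,0.12,0],1.5],[[0,0.13,0],1.6],[[0,0.14,0],1.7],[[0,0.14,0],1.8],[[0,0.15,0],1.9],[[0,0.16,0],2.0]]' >/dev/null; python3 st.py; python3 -m jog '[[[0,0.01,0],0.1],[[0,0.02,0],0.2],[[0,0.02,0],0.3]]' >/dev/null;python3 st.py
python3 - <<'E'
from h import *
b=eyes.snapshot("side");a=eyes.snapshot("top")
A=cv2.resize(a["frame"][130:230,270:370],(390,390));B=cv2.resize(b["frame"][190:290,300:390],(405,450))
im=np.zeros((450,800,3),np.uint8);im[:390,:390]=A;im[:,395:]=B
cv2.imwrite("pics/m6.png",im[:,:,::-1])
E
```

```text
t 8.93 q6 0.052 pos [ 0.5195 -0.4617  0.0961] Ftool [-9.3 -3.9  2.1] Ttool [ 0.266 -0.078  1.55 ] gap 43.13 yaw -2.516 tau6 -0.706
t 9.18 q6 0.352 pos [ 0.5197 -0.4621  0.0959] Ftool [-10.4  -1.4   0.2] Ttool [ 0.018 -0.099  1.545] gap 42.81 yaw -2.816 tau6 -0.708
```

View pics/m6.png

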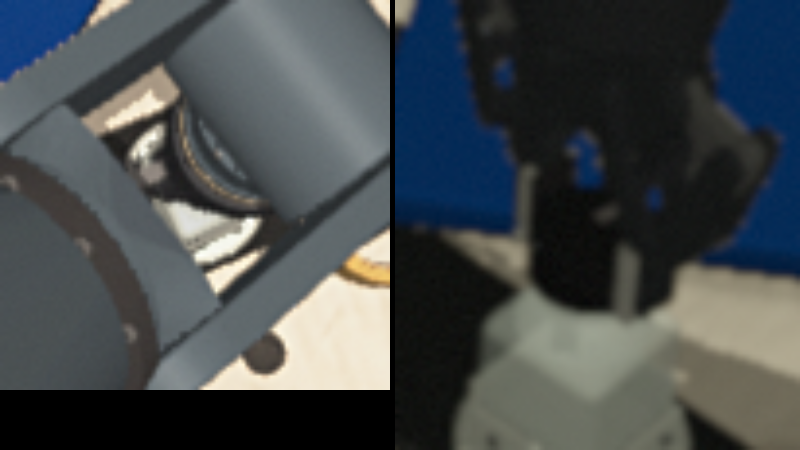

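```bash
echo "import sys; sys.exit(abs((m.T@s['ft_torque'])[1])>0.2)" >> st.py
J="python3 -m jog"
$J '[[[-0.1,0.01,0],0.1],[[-0.2,0.02,0],0.2]]' >/dev/null; python3 st.py && $J '[[[0,0.01,0],0.1],[[0,0.02,0],0.2]]' >/dev/null; python3 st.py && $J '[[[0,0.01,0],0.1],[[0,0.02,0],0.2]]' >/dev/null && python3 st.py && $J '[[[0,0.01,0],0.1],[[0,0.02,0],0.2]]' >/dev/null && python3 st.py && $J '[[[0,0.01,0],0.1],[[0,0.02,0],0.2]]' >/dev/null && python3 st.py && $J '[[[0,0.01,0],0.1],[[0,0.02,0],0.2]]' >/dev/null && python3 st.py
```

```text
t 9.45 q6 0.555 pos [ 0.5198 -0.4624  0.0956] Ftool [-2.8 -3.9 -1.5] Ttool [ 0.017 -0.064  0.454] gap 42.85 yaw -3.014 tau6 -0.766
t 9.45 q6 0.555 pos [ 0.5198 -0.4624  0.0956] Ftool [-2.8 -3.9 -1.5] Ttool [ 0.017 -0.064  0.454] gap 42.85 yaw -3.014 tau6 -0.766False
False
```

```bash
sed -i 's/sys.exit(\(.*\))$/sys.exit(int(\1))/' st.py; tail -1 st.py
J="python3 -m jog"
$J '[[[0,0.01,0],0.1],[[0,0.02,0],0.2]]' >/dev/null; python3 st.py && $J '[[[0,0.01,0],0.1],[[0,0.02,0],0.2]]' >/dev/null && python3 st.py && $J '[[[0,0.01,0],0.1],[[0,0.02,0],0.2]]' >/dev/null && python3 st.py && $J '[[[0,0.01,0],0.1],[[0,0.02,0],0.2]]' >/dev/null && python3 st.py && $J '[[[0,0.01,0],0.1],[[0,0.02,0],0.2]]' >/dev/null && python3 st.py && $J '[[[0,0.01,0],0.1],[[0,0.02,0],0.2]]' >/dev/null && python3 st.py
```

```text
import sys; sys.exit(int(abs((m.T@s['ft_torque'])[1])>0.2))
t 9.62 q6 0.755 pos [ 0.5198 -0.4627  0.0955] Ftool [-5.6 -2.8 -2.1] Ttool [-0.158 -0.045  0.727] gap 42.62 yaw 3.068 tau6 -0.711
t 9.78 q6 0.955 pos [ 0.5198 -0.463   0.0954] Ftool [-4.2 -3.3 -1.1] Ttool [-0.172 -0.043  0.608] gap 42.9 yaw 2.868 tau6 -0.712
t 9.95 q6 1.155 pos [ 0.5197 -0.4633  0.0952] Ftool [-3.9 -3.1 -2.4] Ttool [-0.232 -0.027  0.603] gap 43.0 yaw 2.668 tau6 -0.712
t 10.12 q6 1.355 pos [ 0.5195 -0.4635  0.095 ] Ftool [-3.5 -3.6 -2.6] Ttool [-0.193 -0.043  0.475] gap 43.12 yaw 2.468 tau6 -0.712
t 10.28 q6 1.555 pos [ 0.5193 -0.4638  0.0949] Ftool [-3.2 -3.2 -2.8] Ttool [-0.182 -0.096  0.367] gap 42.69 yaw 2.268 tau6 -0.712
t 10.45 q6 1.754 pos [ 0.519  -0.4639  0.0947] Ftool [-2.5 -4.2 -3.2] Ttool [-0.279 -1.237  0.259] gap 42.98 yaw 2.07 tau6 0.27
```

```bash
J="python3 -m jog"
$J '[[[0,0,0],0.03],[[0,0,0],0.03]]' >/dev/null; python3 st.py
$J '[[[0,0,0],-0.03]]' >/dev/null; python3 st.py; $J '[[[0,0,0],-0.02]]' >/dev/null; python3 st.py;  $J '[[[0,0,0],-0.02]]' >/dev/null; python3 st.py;  $J '[[[0,0,0],-0.02]]' >/dev/null; python3 st.py; $J '[[[0,0,0],-0.02]]' >/dev/null; python3 st.py; $J '[[[0,0,0],-0.02]]' >/dev/null; python3 st.py; $J '[[[0,0,0],-0.02]]' >/dev/null; python3 st.py
```

```text
t 10.62 q6 1.778 pos [ 0.5188 -0.4636  0.0946] Ftool [-1.9 -3.9 -2.3] Ttool [-0.301 -1.192  0.239] gap 43.07 yaw 2.047 tau6 1.421
t 10.7 q6 1.748 pos [ 0.5188 -0.4635  0.0947] Ftool [-2.6 -4.3 -3.1] Ttool [-0.275 -0.635  0.24 ] gap 42.83 yaw 2.076 tau6 1.03
t 10.78 q6 1.729 pos [ 0.5188 -0.4635  0.0946] Ftool [-2.2 -4.2 -2.1] Ttool [-0.285 -0.24   0.382] gap 42.9 yaw 2.094 tau6 0.352
t 10.87 q6 1.711 pos [ 0.5188 -0.4634  0.0946] Ftool [-2.5 -4.6 -2.8] Ttool [-0.272  0.115  0.497] gap 43.17 yaw 2.112 tau6 0.05
t 10.95 q6 1.692 pos [ 0.5189 -0.4634  0.0946] Ftool [-2.9 -5.8 -2.4] Ttool [-0.27   0.038  0.525] gap 42.82 yaw 2.131 tau6 0.077
t 11.03 q6 1.672 pos [ 0.5189 -0.4634  0.0946] Ftool [-3.3 -4.4 -3.4] Ttool [-0.331  0.133  0.484] gap 42.84 yaw 2.151 tau6 0.085
t 11.12 q6 1.652 pos [ 0.5189 -0.4635  0.0947] Ftool [-3.8 -5.9 -2.4] Ttool [-0.292  0.089  0.461] gap 42.51 yaw 2.17 tau6 0.086
t 11.2 q6 1.632 pos [ 0.5189 -0.4634  0.0947] Ftool [-3.7 -5.7 -3.4] Ttool [-0.268  0.092  0.516] gap 42.63 yaw 2.19 tau6 0.086
```

```bash
python3 -m jog '[[[0,-0.01,0],-0.1],[[0,-0.02,0],-0.2],[[0,-0.02,0],-0.3],[[0,-0.03,0],-0.4],[[0,-0.04,0],-0.5],[[0,-0.05,0],-0.6],[[0,-0.06,0],-0.7],[[0,-0.06,0],-0.8],[[0,-0.07,0],-0.9],[[0,-0.08,0],-1.0],[[0,-0.09,0],-1.1],[[0,-0.1,0],-1.2],[[0,-0.1,0],-1.3],[[0,-0.11,0],-1.4],[[0,-0.12,0],-1.45],[[0,-0.12,0],-1.49],[[0,-0.12,0],-1.49],[[0,-0.12,0],-1.49]]' >/dev/null; python3 st.py
python3 - <<'E'
from h import *
b=eyes.snapshot("side");a=eyes.snapshot("top")
A=cv2.resize(a["frame"][110:230,250:400],(390,312));B=cv2.resize(b["frame"][180:370,270:400],(405,592),interpolation=cv2.INTER_CUBIC)
im=np.zeros((592,800,3),np.uint8);im[:312,:390]=A;im[:,395:]=B
cv2.imwrite("pics/m7.png",im[:,:,::-1])
c=np.array([.519,-.463,.1242])
for y in(-2.95-4.40+1.571,-2.95-4.45+1.571): print(y%(2*np.pi),proj(b,[c,c+.018*np.array([np.cos(y),np.sin(y),0])]))
E
```

```text
t 12.7 q6 0.142 pos [ 0.5192 -0.462   0.0958] Ftool [-5.3 -6.2  1.5] Ttool [ 0.27  -0.065  0.739] gap 42.86 yaw -2.603 tau6 0.04
0.5041853071795854 [[344.84739383 239.50942813]
 [351.48619994 233.92955367]]
0.4541853071795856 [[344.84739383 239.50942813]
 [351.93225076 234.18191586]]
```

View pics/m7.png

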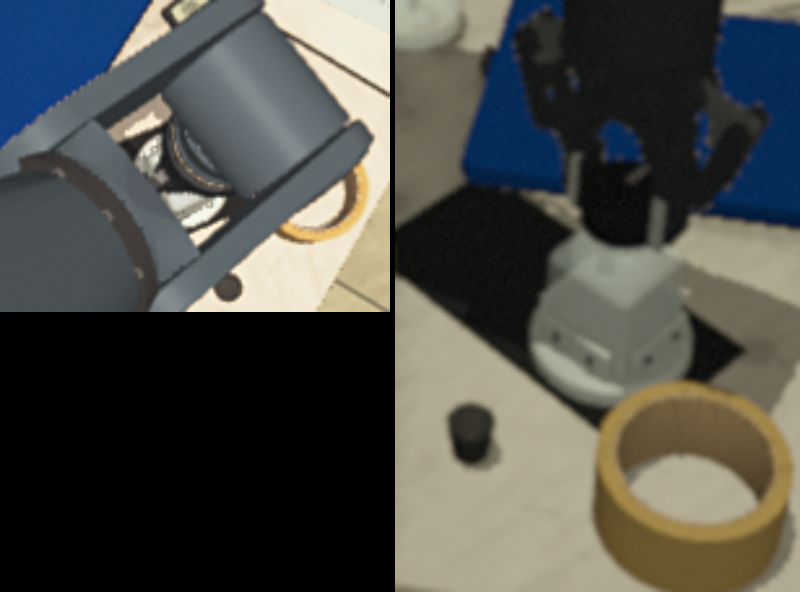

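```bash
python3 -m jog '[[[0,0,0],0],[[0,0,0],0],[[0,0,0],0],[[0,0,0],0]]' >/dev/null; python3 st.py; python3 -c "
from station import workorder; print(workorder.sign_off())"; python3 st.py
```

```text
t 13.13 q6 0.142 pos [ 0.5192 -0.4619  0.0958] Ftool [-5.  -6.6  0.7] Ttool [ 0.255 -0.083  0.762] gap 42.69 yaw -2.603 tau6 0.056
the job is handed in; nothing more can be done
None
the job is handed in; nothing more can be done
```

I screwed the cap clockwise about 4.4 rad to its hard stop, then backed it off a quarter turn. I signed off at about t = 13 s with the gripper still closed on its sides at 40 N.

- **Stop:** the twisting moment jumped from about 0.1 to 1.2 N m as the cap bottomed out, and the pads slipped slightly there. Backing off in small steps put the stop at tool yaw 2.11 rad.
- **Back-off:** the final tool yaw is -2.603 (3.680) rad, 1.57 rad back from the stop. The grey bar in the side view lies where that angle predicts, to within about 1 pixel.
- **Grip:** steady, with the opening at about 42.7 mm and no movement over the last readings. The side force is about 5 N and the vertical force about 6 N.
- **Disagreement:** the final moment about the cap axis reads -0.08 N m, although I had been loosening and it read about +0.09 while turning. It is about the size of the thread friction, and neither the arm nor the bar moved.
- **Bystanders:** I did not touch the tape roll, lamp or stopper. The roll and stopper look undisturbed in the last picture, but I did not re-measure their positions. The lamp was only partly in view.

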